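Mix a stoppered sample flask on the press-to-mix vortex mixer

TASK

Mix the sample in the round flask with the red stopper: lift it out of its cork ring, carry it upright to the vortex mixer, seat its bulb in the mixer's sprung rubber cup and press it straight down until the cup is fully down, firmly but without forcing the glass. Keep it pressed like that for at least three seconds and finish there, still gripping the flask and holding the cup down: do not let go or lift it out. Leave the other two flasks and everything else on the bench where they are.

Things in the scene. Friction and masses are not known exactly. Their poses are not given: they have to be found in the camera images.
- red_flask: 100 ml round-bottom flask of amber glass, about 0.14 kg, red plastic stopper. Origin: bottom of the bulb, z up the neck. Upwards from it: bulb (sphere, 64 mm across), straight round neck 22 mm across (64 to 115 mm), stopper head 28 mm across (115 to 129 mm). Stands loose and upright in any one of the tray's three cork rings, its bottom about 18 mm above the bench. Round: its yaw means nothing.
- red_flask_bulb (a point): centre of the red-stoppered flask's bulb, 32 mm above the flask's origin
- red_flask_neck (a point): middle of the graspable length of the red-stoppered flask's neck, 86 mm above the flask's origin; free neck 19 mm above and below it
- cup_seat (a point): point on the vertical axis of the mixer's black rubber cup where the centre of a seated bulb lies; it sinks with the cup (172 mm above the bench with the cup up). The cup is an open 45 degree cone, 80 mm over its rim, 72 mm across the mouth; the rim lies 9 mm below this point. It centres a bulb that comes down a few mm off the axis. z up.
- cup (a joint): travel of the mixer's sprung cup, straight down: 0 = up (at the start), 0.010 m = fully down on its hard stop. It starts to sink at about 3.5 N (the flask's own weight, under 2 N, leaves it up) and needs about 9.5 N, weight included, to reach the stop: 600 N/m. It springs back when released.
- mixer: fixed vortex mixer: white housing 150 mm deep, 124 mm wide, flat top 112 mm above the bench, a sloping black panel with dial and switch on its -x side; on top a black collar (68 mm across, to 123 mm) from which the sprung cup rises, rim at 163 mm. Origin: on the bench under the cup's axis. It stands left or right of the middle, turned a little.
- tray: fixed low white sample tray, 300 mm long (its x) and 115 mm wide, rim 16 mm high, with three cork rings (80 mm across, bore 42 mm, top 26 mm above the bench) in a row along its x, centres 95 mm apart, the middle one at the tray's origin (on the bench, under the middle). It stands on the side that the mixer does not.
- blue_flask: 100 ml round-bottom flask of amber glass, the same size as the red-stoppered one, with a blue stopper; a bystander that stands in another cork ring. Origin: bottom of the bulb, z up the neck.
- green_flask: 100 ml round-bottom flask of amber glass, the same size as the red-stoppered one, with a green stopper; a bystander that stands in another cork ring. Origin: bottom of the bulb, z up the neck.
- beaker: clear glass beaker, 66 mm across, 85 mm high, a bystander. Origin: centre of its foot.
- sample_jar: small amber jar with a pink lid, 60 mm across, 85 mm high, a bystander. Origin: centre of its foot.
- refractometer: hand refractometer lying on the bench, 155 mm long, 33 mm high, a bystander. Origin: under its middle.
- wash_bottle: white plastic wash bottle with a pink cap and bent spout, 60 mm across, 160 mm high, a bystander. Origin: centre of its foot.
- spoon: steel spoon, 160 mm long, lying on the bench, a bystander. Origin: under its middle.
Things that resemble listed ones, but are neither listed nor needed, are in the scene too. Leave any purple look-alike of the red_flask alone.

How it is judged:
By the outcome, as a careful person would: the job done as asked, in the order asked, and still so for the second after the job is handed in, while the arm keeps its last pose, push and grip.
It also fails if it takes over 48 s, if anything falls off the work surface, if the arm or the gripper's body presses on something with over 40 N, if the wrist force passes 120 N, or if a joint passes its speed limit or range.

ROBOT

A 6-joint arm with a two-finger parallel gripper is mounted at the origin on the work surface. World frame = base frame: x ahead of the robot, y to its left, z up, the work surface at z = 0. Lengths are in mm, angles in rad, forces in N, time in s.
With the tool pointing down it reaches from about 300 to 750 mm from the base axis. Payload 8.5 kg.
Tool frame: the origin (TCP) lies at the very end of the fingers, on their centre line; the grasp point (between the pads) lies 19 mm behind it; z points along the fingers, y is the line along which they close (so a half turn about z gives the same grasp; the last joint's range is limited). The gripper opens to 85 mm and grips with 20 to 120 N. Pads are 22 mm wide; open, the fingers measure 114 mm over their backs; the gripper's body (76 mm by 85 mm) begins 54 mm behind the grasp point. The pads swing forward as they close: fully open they stand 13 mm farther back than shut.
Start: joints at [-0.215, 0.381, 1.297, -0, 1.464, -0.215], TCP at [549.982, 0.002, 206.122] pointing down, gripper open.
Joint ranges: [-3.11, 3.11], [-0.89, 2.33], [0.22, 2.48], [-1.42, 4.56], [0.17, 2.85], [-2.88, 2.88]. Speed limits (rad/s): [2.39, 2.39, 3.14, 3.14, 3.14, 3.14].

INTERFACE

Orientations are given as a rotation vector (axis times angle).
In Python, from rig import r gives the robot as it stands.
- The arm moves only by the shell command python3 -m inch 'ROWS' [FORCE]. ROWS is JSON, one flat list of numbers, 5 for each row, row after row: the opening, from 0 (shut) to 1 (fully open), then the shift along the world's x, y, z in m, then the turn about the world's z in units of 6 degrees (1.0 is 6 degrees). In form: [hand, dx, dy, dz, roll, hand, dx, dy, dz, roll, ...]. A call has 1 to 8 rows; each row shifts and turns the commanded pose from where the row before left it; what a row does not reach is not made up. A row lasts 1/12 s, in which the tool goes at most 41.7 mm and 7.16 degrees, less where a joint would pass 70% of its speed; a pose out of reach is approached as far as the arm can. A call is refused whole if a number of a shift passes 0.0417 or a number of a turn 1, either way. A call with a gripper value outside its range is refused whole. The fingers move at their own pace and stop on an object; FORCE is the grip in N (left out, the last holds). Time passes only in rows, so rows that do not move let the fingers close. It gives the time, the measured TCP pose, the force, the opening and the grip force at its end, in the units of the state.
- r.sense(): the state, without advancing time (a new reading comes with each control period).
- r.capture(name): name is "scene" or "side" or "wrist"; returns the picture (420x560x3 uint8, red, green, blue); there is no depth.
- r.camera_params(name): a dict with "fx", "fy", "cx", "cy" (pixels), "k1" (the pictures are not rectified: a ray, as slopes to the right and down, at radius r is drawn at 1 + k1 r^2 times it, then the intrinsics apply), "xyz" and "orientation" of the camera in the world. Camera axes: x right, y up, looking along -z (the intrinsics and any distortion apply to the point x, -y, -z); pixel columns grow to the right and rows downward; lengths in mm; the calibration is good to about 2 mm. A picture is of the moment at which its call begins: read the wrist's pose just before it. camera_params takes no time and is no camera call; for the wrist camera it gives the pose at the moment of the call.
- r.job_done(): hands the job in; it is judged then, once.
The state is a dict: "clock": time; "q": joint angles; "joint_velocities": joint speeds; "tau": joint torques, N m; "tool_pos": TCP position; "tcp_rot": TCP orientation; "ft_force": force on the tool from outside, world axes, zero at the start; "wrist_torque": the same for the moment, N m; "gripper_width": finger opening in mm; "finger_force": force on a finger pad.
Only numpy, scipy, OpenCV 4.12 (cv2) and the standard library are available. Lean on these libraries where they do the work, as an engineer would, in place of code of your own. Each camera call takes 0.05 s, during which the arm holds its last target. There are 200 camera calls.

## Working session

There is one attempt and no reset: what is moved stays moved. The work goes in short steps, Python scripts to look and compute and a shell command to move; the robot and the scene stay as the last step left them, time stands still between calls to the robot, and variables do not carry over. Pictures are saved under pics/ and viewed, at most 10 in all, crops included, and the job is handed in when it is done.

```bash
mkdir -p pics
python3 - <<'E'
from rig import r
import cv2
for n in("scene","side"):
    p=r.camera_params(n);print(n,p)
    cv2.imwrite(f"pics/{n}0.png",r.capture(n)[:,:,::-1])
print(r.sense())
E
```

```text
scene {'fx': 492.2625525857283, 'fy': 492.2625525857283, 'cx': 281.41383062702374, 'cy': 214.90709965538716, 'k1': -0.17755212238150486, 'xyz': array([1672.03238855,  104.45962009,  972.07823662]), 'orientation': array([0.69740722, 0.791117  , 1.51547539])}
side {'fx': 423.8747009428509, 'fy': 423.8747009428509, 'cx': 288.44002266194536, 'cy': 212.84041872687618, 'k1': -0.11232421962493837, 'xyz': array([  326.67549956, -1054.65005829,   749.64870513]), 'orientation': array([ 1.05762452, -0.08773511, -0.15318832])}
{'clock': 0.1, 'q': array([-2.15310001e-01,  3.81144646e-01,  1.29815321e+00, -2.97442936e-05,
        1.46359341e+00, -2.15282563e-01]), 'joint_velocities': array([-2.02645545e-03, -1.47176250e-05, -1.37633738e-03, -6.66757410e-05,
        3.52047800e-04,  4.55161379e-04]), 'tau': array([ 3.76895419e-03, -4.49219084e+01, -2.31655884e+01, -2.33104493e-04,
        3.63802450e-03,  7.57992581e-06]), 'tool_pos': array([5.49711150e+02, 4.67776866e-02, 2.05575645e+02]), 'tcp_rot': array([-2.22070649e+00, -2.22065267e+00,  1.13966114e-03]), 'ft_force': array([-0.44993029, -1.09920619, -0.4484496 ]), 'wrist_torque': array([ 0.04051995,  0.03835825, -0.02931377]), 'finger_force': 0.0, 'gripper_width': 85.34144947870008}
```

View pics/scene0.png

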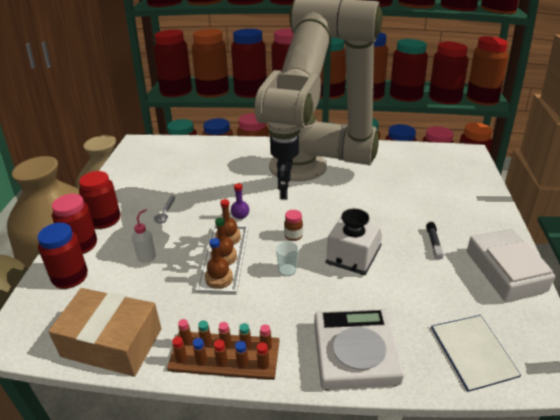

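View pics/side0.png

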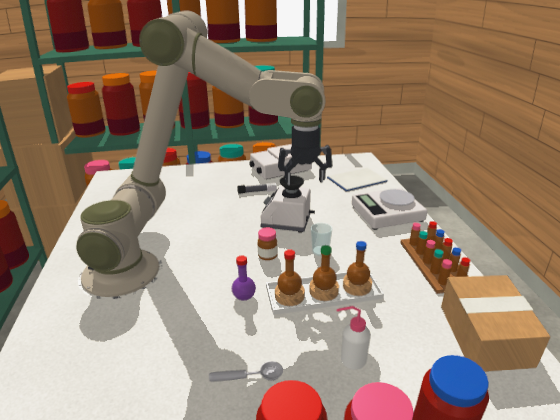

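The scene view shows the red flask nearest the robot in the tray: stopper at about (225,203), bulb at (228,228). The mixer cup is at about (355,222). In the side view the red stopper is at (290,255) and the cup at (291,187). The purple look-alike stands beside the tray at (238,190) in scene and (242,262) in side.

```bash
cat > h.py <<'E'
from rig import r
import numpy as np, cv2
from scipy.spatial.transform import Rotation as R
def ray(p,u,v):
    K=np.array([[p["fx"],0,p["cx"]],[0,p["fy"],p["cy"]],[0,0,1]])
    x,y=cv2.undistortPoints(np.array([[[u,v]]],float),K,np.array([p["k1"],0,0,0]))[0,0]
    d=R.from_rotvec(p["orientation"]).apply([x,-y,-1]); return np.array(p["xyz"]),d/np.linalg.norm(d)
def plane(p,u,v,z):
    o,d=ray(p,u,v); return o+d*(z-o[2])/d[2]
def tri(rs):
    A=sum(np.eye(3)-np.outer(d,d) for o,d in rs); b=sum((np.eye(3)-np.outer(d,d))@o for o,d in rs)
    x=np.linalg.solve(A,b); return x,[np.linalg.norm((np.eye(3)-np.outer(d,d))@(x-o)) for o,d in rs]
def blobs(m,roi,amin=6):
    x0,y0,x1,y1=roi; k=np.zeros_like(m);k[y0:y1,x0:x1]=m[y0:y1,x0:x1]
    n,l,s,c=cv2.connectedComponentsWithStats(k)
    return [(c[i].round(1).tolist(),s[i].tolist()) for i in range(1,n) if s[i][4]>=amin]
E
python3 - <<'E'
from h import *
for n,ro,rc,crop in(("scene",(200,175,260,290),(330,200,385,245),(200,170,390,290)),("side",(220,230,390,300),(270,165,315,215),(220,165,390,310))):
    im=cv2.imread(f"pics/{n}0.png");h=cv2.cvtColor(im,cv2.COLOR_BGR2HSV);H,S,V=cv2.split(h)
    red=(((H<6)|(H>174))&(S>170)&(V>130)).astype(np.uint8)
    for nm,m in(("red",red),("blue",((H>105)&(H<125)&(S>150)&(V>70)).astype(np.uint8)),("green",((H>60)&(H<95)&(S>120)).astype(np.uint8))): print(n,nm,blobs(m,ro))
    print(n,"cup",blobs((V<60).astype(np.uint8),rc,20))
    x0,y0,x1,y1=crop;cv2.imwrite(f"pics/c_{n}.png",cv2.resize(im[y0:y1,x0:x1],None,fx=4,fy=4,interpolation=cv2.INTER_CUBIC))
E
```

```text
scene red [([238.3, 185.7], [235, 184, 7, 5, 25]), ([224.3, 201.8], [221, 200, 7, 5, 25])]
scene blue [([214.4, 242.4], [210, 239, 9, 8, 61])]
scene green [([219.8, 221.6], [217, 219, 7, 7, 39])]
scene cup [([354.2, 222.1], [342, 209, 26, 28, 557])]
side red [([289.0, 253.9], [285, 250, 10, 9, 69]), ([240.8, 259.9], [237, 256, 10, 9, 65])]
side blue [([360.8, 245.5], [356, 242, 10, 8, 68])]
side green [([325.5, 249.8], [321, 246, 10, 9, 73])]
side cup [([290.2, 181.9], [278, 165, 25, 33, 431])]
```

View pics/c_scene.png

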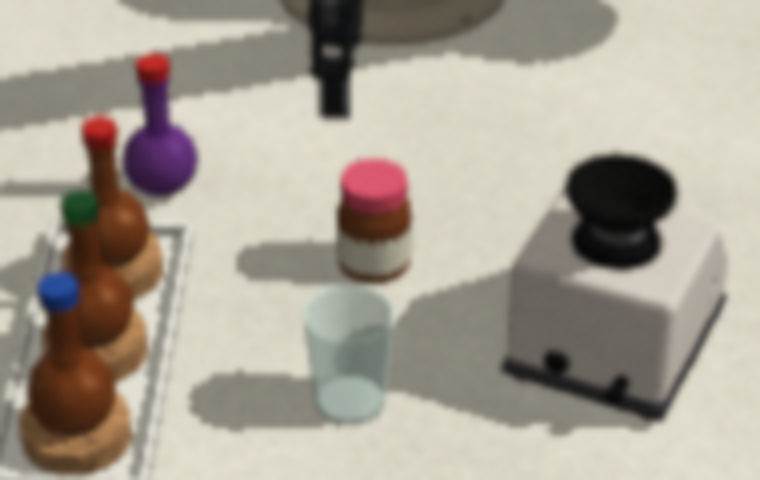

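View pics/c_side.png

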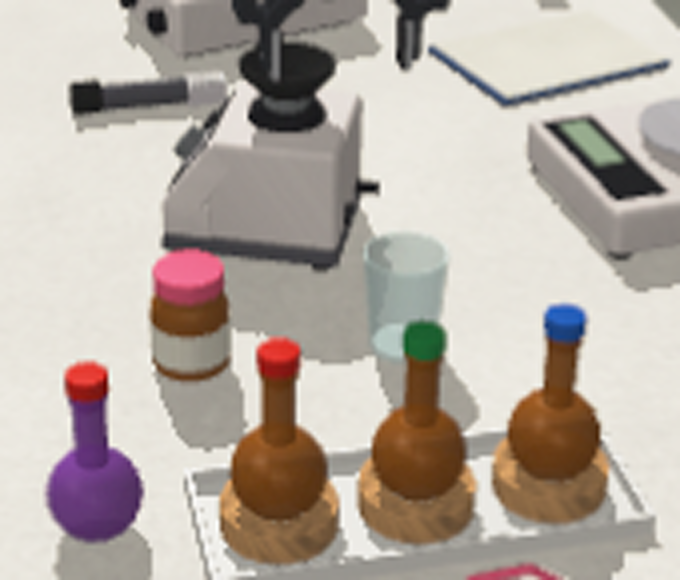

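The scene crop shows the cup's rim ellipse at crop x 567–677, y 154–227, so its centre is about (355.4,217.4) in the full image. In the side crop the rim centre is about (291.7,182.5). The three tray flasks are clear, with red at the robot end and the purple look-alike close by.

Run:
```python
from h import *
s,d=r.camera_params("scene"),r.camera_params("side")
for n,a,b,z in(("red",(224.8,203.2),(289.4,254.3),140),("green",(220,221.8),(325.8,250),140),("blue",(214.6,242.8),(361,245.8),140),("purple",(238.3,187),(241.3,260.3),122),("cup",(355.4,217.4),(291.7,182.5),163),
 ("redbulb",(229,227),(289.8,283),50),("jarlid",(293.5,217),(267,234),80)):
    x,e=tri([ray(s,*a),ray(d,*b)]);print(n,x.round(1),np.round(e,1),plane(s,*a,z)[:2].round(1),plane(d,*b,z)[:2].round(1))
```

```text
red [ 474.9 -190.6  139.2] [0.1 0.1] [ 475.8 -190.3] [ 474.8 -191.9]
green [ 569.4 -187.2  139.3] [0.6 0.6] [ 569.5 -186.8] [ 569.4 -188.9]
blue [ 664.3 -183.9  139.1] [0.7 0.7] [ 664.6 -183.3] [ 664.  -186.1]
purple [ 354.6 -170.4  121. ] [0.2 0.2] [ 355.9 -170. ] [ 354.6 -172.1]
cup [547.7 195.1 155.5] [2.3 2.3] [554.5 195.5] [545.4 174.7]
redbulb [ 474.9 -186.8   47.1] [2.6 2.6] [ 475.2 -184.9] [ 475.4 -193.7]
jarlid [442.7  14.4  75.2] [0.7 0.7] [450.3  14.6] [441.6   7.9]
```

```bash
python3 - <<'E'
from h import *
p=r.camera_params("wrist");print(p)
cv2.imwrite("pics/w0.png",r.capture("wrist")[:,:,::-1])
E
python3 -m inch '[1,-0.009,-0.025,0,0, 1,-0.011,-0.028,0,0, 1,-0.011,-0.028,0,0, 1,-0.011,-0.028,0,0, 1,-0.011,-0.028,0,0, 1,-0.011,-0.028,0,0, 1,-0.011,-0.0255,0,0, 1,0,0,0,0]' 20
```

```text
{'fx': 302.80666337417665, 'fy': 302.80666337417665, 'cx': 271.85326963693404, 'cy': 207.4038141582279, 'k1': -0.03649840267223215, 'xyz': array([549.71368266,  68.15280067, 373.55602687]), 'orientation': array([-0.27512467,  0.00210588,  0.00075797])}
clock: 0.82
tool_pos: [473.5, -194.1, 205.8]
tcp_rot: [-2.226, -2.217, 0.002]
ft_force: [-0.0, 0.0, 0.4]
gripper_width: 85.8
finger_force: 0.0
```

View pics/w0.png

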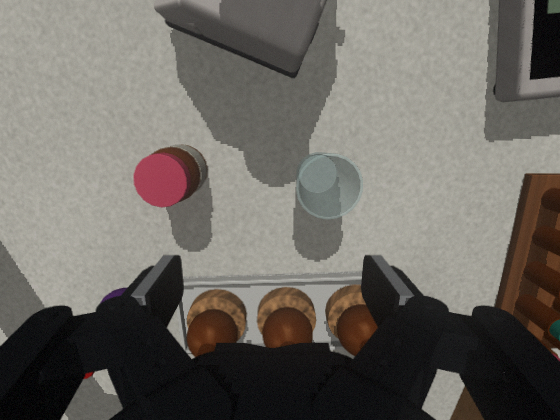

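The wrist view shows the jar at (162,180), the beaker at (328,187) and the tray bulbs along the bottom. The cup is out of frame at the top. I'll descend over the flask.

```bash
python3 -m inch '[1,0,0,0,0, 1,0,0,-0.02,0, 1,0,0,-0.02,0, 1,0,0,-0.02,0, 1,0,0,0,0, 1,0,0,0,0]'
```

```text
clock: 1.32
tool_pos: [475.1, -189.6, 146.0]
tcp_rot: [-2.219, -2.221, 0.0]
ft_force: [0.6, 0.4, 0.2]
gripper_width: 85.2
finger_force: 0.0
```

```bash
python3 -m inch '[1,0,-0.001,-0.02,0, 1,0,0,-0.02,0, 1,0,0,-0.02,0, 1,0,0,0,0, 1,0,0,0,0]'
python3 - <<'E'
from h import *
a=r.capture("scene")[150:300,150:310];b=r.capture("side")[180:330,200:360]
cv2.imwrite("pics/g.png",cv2.resize(np.hstack([a,b])[:,:,::-1],None,fx=2.5,fy=2.5))
E
```

```text
clock: 1.73
tool_pos: [475.5, -191.4, 87.1]
tcp_rot: [2.221, 2.222, 0.0]
ft_force: [0.2, 0.5, 0.8]
gripper_width: 85.4
finger_force: 0.0
```

View pics/g.png

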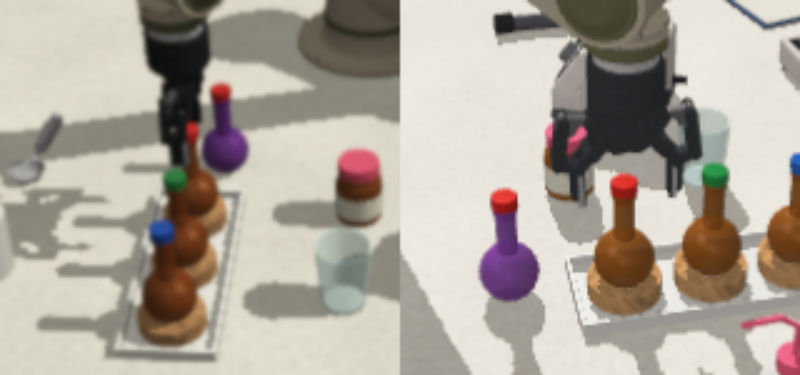

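The picture shows the gripper over the red flask with a finger on either side. The fingertips look a bit high or behind in the side view, at about (271,260) and (311,257) in the full image. I'll check by projecting the expected points.

```bash
cat >> h.py <<'E'
def proj(p,X):
    v=R.from_rotvec(p["orientation"]).inv().apply(np.array(X,float)-p["xyz"]);x,y=v[...,0]/-v[...,2],-v[...,1]/-v[...,2]
    k=1+p["k1"]*(x*x+y*y);return np.stack([p["fx"]*x*k+p["cx"],p["fy"]*y*k+p["cy"]],-1)
E
python3 - <<'E'
from h import *
X=[(475,-190.5,140),(475,-190.5,104)]+[(475+s,-191,z) for s in(-45,45) for z in(87,100,115,130)]+[(475,-231,170),(475,-191,170)]
for n in("scene","side"):print(n,proj(r.camera_params(n),X).round(0).tolist())
print(r.camera_params("wrist")["xyz"])
E
```

```text
scene [[225.0, 203.0], [226.0, 213.0], [229.0, 209.0], [228.0, 205.0], [228.0, 202.0], [228.0, 197.0], [223.0, 226.0], [223.0, 223.0], [223.0, 219.0], [222.0, 214.0], [211.0, 194.0], [224.0, 195.0]]
side [[289.0, 254.0], [289.0, 266.0], [272.0, 273.0], [272.0, 269.0], [272.0, 264.0], [272.0, 259.0], [307.0, 269.0], [307.0, 265.0], [307.0, 260.0], [307.0, 256.0], [292.0, 253.0], [289.0, 244.0]]
[ 475.31708545 -123.46520619  255.77476155]
```

Run:
```python
from h import *
X=[(550+s,0,z) for s in(-45,45) for z in(206,219,232,245)]
for n in("scene","side"):print(n,proj(r.camera_params(n),X).round(0).tolist())
b=cv2.imread("pics/side0.png")[130:220,255:355];a=r.capture("side")[215:305,240:340,::-1]
cv2.imwrite("pics/z.png",cv2.resize(np.hstack([a,b]),None,fx=4,fy=4,interpolation=cv2.INTER_NEAREST))
```

```text
scene [[287.0, 192.0], [287.0, 188.0], [287.0, 185.0], [287.0, 181.0], [284.0, 211.0], [284.0, 207.0], [284.0, 203.0], [284.0, 199.0]]
side [[288.0, 196.0], [288.0, 192.0], [288.0, 187.0], [288.0, 183.0], [319.0, 193.0], [320.0, 189.0], [320.0, 185.0], [320.0, 181.0]]
```

View pics/z.png

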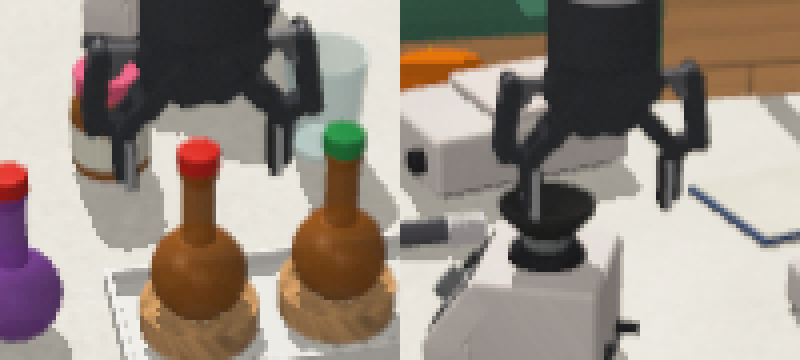

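The left half shows the flask between the fingers, with open fingertips at about (273,262) and (309,258). That is level with the stopper and higher than the TCP reading suggests. I'll triangulate the tips.

Run:
```python
from h import *
s,d=r.camera_params("scene"),r.camera_params("side")
print(tri([ray(s,221,216),ray(d,309.5,258)]));print(tri([ray(s,283.3,199),ray(d,321.3,181)]))
im=r.capture("scene");w=r.capture("wrist")
cv2.imwrite("pics/z2.png",cv2.hconcat([cv2.resize(im[180:250,190:260,::-1],(420,420),interpolation=cv2.INTER_NEAREST),cv2.resize(w[160:420,150:410,::-1],(380,420))]))
```

```text
(array([ 524.84961033, -194.75093575,  126.11080259]), [np.float64(1.6457777075017554), np.float64(1.6457777075017916)])
(array([598.49160917,  -1.44943312, 245.33163858]), [np.float64(0.3709157194739035), np.float64(0.37091571947369323)])
```

View pics/z2.png

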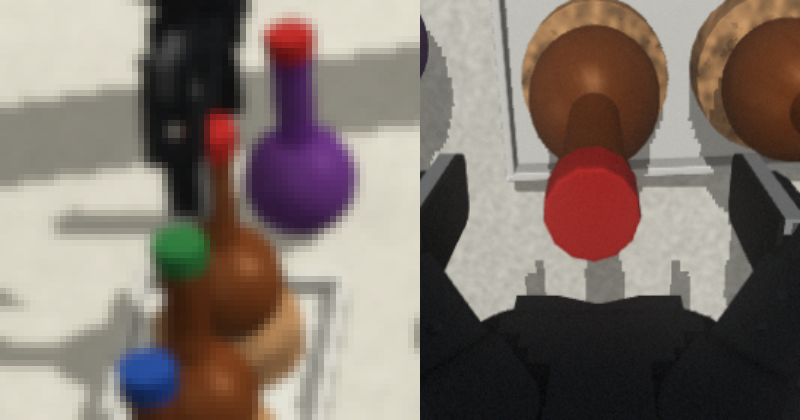

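The left half shows the finger tip at about (221,215) in scene, beside the stopper. The right half is the wrist view, with the stopper top at full-image (268,287), centred between the fingers.

Run:
```python
from h import *
p=r.camera_params("wrist");print(p)
print(plane(p,267.7,287,147))
s,d=r.camera_params("scene"),r.camera_params("side")
print(tri([ray(s,226,203),ray(d,289.4,254.3),ray(p,267.7,283)]))
# tips in wrist: full-image pad ends
for u,v in((440,155),(800,225),(740,155),(465,155)):
    U,V=(u-420)*260/380+150,v*260/420+160;print([plane(p,U,V,z).round(0).tolist() for z in(87,100,125)])
```

```text
{'fx': 302.80666337417665, 'fy': 302.80666337417665, 'cx': 271.85326963693404, 'cy': 207.4038141582279, 'k1': -0.03649840267223215, 'xyz': array([ 475.02269999, -123.42468791,  255.27053137]), 'orientation': array([-0.27675162, -0.00109409,  0.00046229])}
[ 473.49875038 -187.50741449  147.        ]
(array([ 474.01182396, -188.84313423,  139.12908878]), [np.float64(1.838787843379044), np.float64(1.5396914816664609), np.float64(1.3420014086419316)])
[[409.0, -202.0, 87.0], [414.0, -196.0, 100.0], [424.0, -184.0, 125.0]]
[[564.0, -232.0, 87.0], [557.0, -224.0, 100.0], [544.0, -208.0, 125.0]]
[[534.0, -202.0, 87.0], [530.0, -196.0, 100.0], [521.0, -184.0, 125.0]]
[[420.0, -202.0, 87.0], [424.0, -196.0, 100.0], [432.0, -184.0, 125.0]]
```

Three views agree that the open pad tips are at z≈125, about 38 mm above the TCP reading. Before going lower I'll half-close, still clear of the stopper, and see where the tips swing to.

```bash
python3 -m inch '[0.55,0,0,0,0, 0.55,0,0,0,0, 0.55,0,0,0,0, 0.55,0,0,0,0]'
python3 - <<'E'
from h import *
a=r.capture("side")[215:305,240:340,::-1];b=r.capture("scene")[180:250,190:260,::-1];
cv2.imwrite("pics/z3.png",np.hstack([cv2.resize(a,(444,400),interpolation=cv2.INTER_NEAREST),cv2.resize(b,(350,400),interpolation=cv2.INTER_NEAREST)]))
E
```

```text
clock: 2.32
tool_pos: [475.0, -191.5, 86.2]
tcp_rot: [2.221, 2.221, 0.0]
ft_force: [-0.4, 0.4, -0.5]
gripper_width: 47.1
finger_force: 0.0
```

View pics/z3.png

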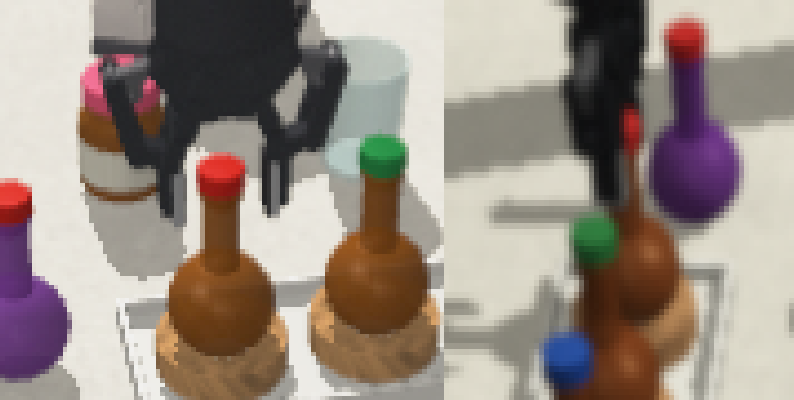

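The half-closed tips are at about (280,266) and (301,263) in the full side image, so z≈110 beside the stopper. By sight, closing here would catch the stopper. The palm clears it by about 30 mm, so I'll go 13 mm lower, narrow the fingers and measure with a mask.

```bash
python3 -m inch '[0.55,0,0,-0.004,0, 0.55,0,0,-0.004,0, 0.55,0,0,-0.005,0, 0.42,0,0,0,0, 0.42,0,0,0,0, 0.42,0,0,0,0]'
python3 - <<'E'
from h import *
d=r.camera_params("side");t=r.sense()["tool_pos"];h=cv2.cvtColor(r.capture("side"),cv2.COLOR_RGB2HSV)
m=((h[...,2]<130)&(h[...,1]<90))
for row in range(258,280): print(row,[c for c in range(268,314) if m[row,c]])
for s in(-22,22):print([proj(d,(t[0]+s,t[1],z)).round(1).tolist() for z in(75,90,105)])
E
```

```text
clock: 2.92
tool_pos: [475.0, -191.5, 73.1]
tcp_rot: [-2.221, -2.221, 0.0]
ft_force: [0.4, 0.3, 0.5]
gripper_width: 35.7
finger_force: 0.0
258 [274, 277, 278, 279, 280, 281, 282, 283, 297, 298, 299, 300, 301, 302]
259 [272, 277, 278, 279, 280, 281, 282, 283, 297, 298, 299, 300, 301, 302]
260 [277, 278, 279, 280, 281, 282, 283, 297, 298, 299, 300, 301, 302]
261 [277, 278, 279, 280, 281, 282, 283, 293, 297, 298, 299, 300, 301, 302]
262 [277, 278, 279, 280, 281, 282, 283, 293, 297, 298, 299, 300, 301, 302]
263 [277, 278, 279, 280, 281, 282, 283, 293, 297, 298, 299, 300, 301, 302]
264 [278, 279, 280, 281, 282, 283, 293, 297, 298, 299, 300, 301, 302]
265 [278, 279, 280, 281, 282, 283, 293, 297, 298, 299, 300, 301]
266 [278, 279, 280, 281, 282, 283, 293, 297, 298, 299]
267 [278, 279, 280, 281, 282, 283, 293, 297, 298, 299]
268 [279, 280, 281, 282, 283, 293, 298]
269 [281, 282, 283, 293]
270 [293]
271 []
272 []
273 []
274 []
275 []
276 []
277 []
278 []
279 [301]
[[281.1, 275.8], [281.0, 271.1], [281.0, 266.4]]
[[297.8, 274.0], [297.9, 269.3], [298.0, 264.6]]
```

Tips are at z≈96, so the true finger end sits about 20 mm above the reported TCP. Going 6 mm lower puts the grasp point at neck middle, about 105. Then close.

```bash
python3 -m inch '[0.42,-0.0005,0.001,-0.003,0, 0.42,0,0,-0.003,0, 0.42,0,0,0,0]'
python3 -m inch '[0.3,0,0,0,0, 0.2,0,0,0,0, 0.1,0,0,0,0, 0.1,0,0,0,0, 0.1,0,0,0,0, 0.1,0,0,0,0]' 50
```

```text
clock: 3.22
tool_pos: [474.2, -190.3, 66.5]
tcp_rot: [-2.221, -2.221, 0.0]
ft_force: [0.2, -0.6, -1.1]
gripper_width: 36.0
finger_force: 0.0
clock: 3.72
tool_pos: [474.4, -190.5, 67.1]
tcp_rot: [-2.221, -2.221, 0.0]
ft_force: [0.5, 0.0, -0.3]
gripper_width: 22.7
finger_force: 48.8
```

```bash
python3 -m inch '[0.1,0,0,0.01,0, 0.1,0,0,0.02,0, 0.1,0,0,0.025,0, 0.1,0,0,0.03,0, 0.1,0,0,0.03,0, 0.1,0,0,0.03,0, 0.1,0,0,0.03,0, 0.1,0,0,0.01,0]'
python3 - <<'E'
from h import *
for n,roi in(("scene",(335,200,380,245)),("side",(268,170,318,215))):
    im=r.capture(n);g=cv2.cvtColor(im,cv2.COLOR_RGB2GRAY);x0,y0,x1,y1=roi
    for y in range(y0,y1):
        c=[x for x in range(x0,x1) if g[y,x]<85]
        if c: print(n,y,c[0],c[-1],len(c))
im=cv2.cvtColor(r.capture("side"),cv2.COLOR_RGB2HSV);H,S,V=cv2.split(im)
print(blobs((((H<6)|(H>174))&(S>170)&(V>130)).astype(np.uint8),(220,80,390,300)))
E
```

```text
clock: 4.38
tool_pos: [475.4, -191.0, 256.5]
tcp_rot: [2.217, 2.217, 0.002]
ft_force: [0.1, -0.0, -0.9]
gripper_width: 22.6
finger_force: 49.0
scene 209 350 358 9
scene 210 347 361 15
scene 211 345 363 19
scene 212 344 365 22
scene 213 343 366 24
scene 214 342 367 26
scene 215 342 367 26
scene 216 342 368 27
scene 217 342 368 27
scene 218 342 368 27
scene 219 342 368 27
scene 220 343 367 25
scene 221 343 367 25
scene 222 344 366 23
scene 223 344 366 23
scene 224 345 364 20
scene 225 344 363 20
scene 226 344 363 20
scene 227 343 363 21
scene 228 343 363 21
scene 229 343 364 22
scene 230 343 364 22
scene 231 343 364 22
scene 232 343 364 22
scene 233 344 363 20
scene 234 345 362 18
scene 235 347 361 15
scene 236 350 359 10
side 170 268 317 43
side 171 268 316 40
side 172 268 316 38
side 173 268 315 35
side 174 268 315 34
side 175 268 314 34
side 176 268 314 35
side 177 268 313 35
side 178 268 313 38
side 179 268 312 39
side 180 268 312 40
side 181 268 311 40
side 182 268 310 32
side 183 269 310 31
side 184 270 309 32
side 185 270 309 40
side 186 270 308 39
side 187 271 307 37
side 188 272 302 31
side 189 272 301 30
side 190 273 300 28
side 191 275 300 21
side 192 275 300 19
side 193 273 300 19
side 194 272 300 20
side 195 272 300 19
side 196 271 300 19
side 197 280 300 17
side 198 268 300 19
side 199 268 300 19
side 200 268 300 18
side 201 280 300 16
side 202 280 299 15
side 203 281 296 13
side 204 286 296 11
side 205 286 296 10
side 206 286 294 9
side 207 286 294 9
side 208 286 294 9
side 209 286 294 9
side 210 286 309 12
side 211 287 314 18
side 212 291 313 14
side 213 291 309 11
side 214 287 309 16
[([289.4, 186.2], [286, 182, 9, 10, 73]), ([240.8, 259.9], [237, 256, 10, 9, 65])]
```

Run:
```python
from h import *
s,d=r.camera_params("scene"),r.camera_params("side")
a=np.linspace(0,2*np.pi,361)
for c in((554,195),(549,195),(549,191)):
    X=np.c_[c[0]+40*np.cos(a),c[1]+40*np.sin(a),0*a+163];P=proj(s,X);Q=proj(d,X)
    print(c,"scene",P.min(0).round(1),P.max(0).round(1),"side",Q.min(0).round(1),Q.max(0).round(1))
g=cv2.imread("pics/side0.png",0)
for y in range(172,206):print(y,[c for c in range(272,312) if g[y,c]<85][::len(range(1))][:1],[c for c in range(272,312) if g[y,c]<85][-1:])
```

```text
(554, 195) scene [340.9 209. ] [369.6 225.9] side [281.  174.8] [305.3 185. ]
(549, 195) scene [340.9 208. ] [369.5 224.8] side [279.5 174.9] [303.9 185.1]
(549, 191) scene [339.4 208. ] [368.1 224.8] side [279.7 175.3] [304.1 185.6]
172 [285] [289]
173 [285] [290]
174 [285] [290]
175 [284] [290]
176 [284] [296]
177 [283] [299]
178 [281] [301]
179 [280] [302]
180 [280] [303]
181 [280] [303]
182 [280] [302]
183 [280] [302]
184 [281] [301]
185 [282] [300]
186 [284] [299]
187 [285] [298]
188 [285] [298]
189 [285] [298]
190 [284] [299]
191 [283] [299]
192 [275] [300]
193 [273] [300]
194 [272] [300]
195 [272] [300]
196 [272] [299]
197 [287] [297]
198 [] []
199 [] []
200 [] []
201 [] []
202 [] []
203 [] []
204 [] []
205 [] []
```

```bash
python3 -m inch '[0.1,0.002,0.010,0,0, 0.1,0.0035,0.018,0,0, 0.1,0.005,0.026,0,0, 0.1,0.006,0.03,0,0, 0.1,0.006,0.03,0,0, 0.1,0.006,0.03,0,0, 0.1,0.006,0.03,0,0, 0.1,0.006,0.03,0,0]'
python3 -m inch '[0.1,0.006,0.03,0,0, 0.1,0.006,0.03,0,0, 0.1,0.006,0.03,0,0, 0.1,0.006,0.03,0,0, 0.1,0.005,0.026,0,0, 0.1,0.0035,0.02,0,0, 0.1,0.002,0.01,0,0, 0.1,0,0.005,0,0]'
python3 -m inch '[0.1,0,0,0,0, 0.1,0,0,0,0, 0.1,0,0,0,0]'
python3 - <<'E'
from h import *
a=r.capture("scene")[150:250,310:410,::-1];b=r.capture("side")[115:215,240:340,::-1]
cv2.imwrite("pics/last.png",cv2.resize(np.hstack([a,b]),None,fx=4,fy=4,interpolation=cv2.INTER_NEAREST))
E
```

```text
clock: 5.2
tool_pos: [514.4, 15.8, 250.5]
tcp_rot: [-2.219, -2.22, 0.002]
ft_force: [0.2, -0.1, -0.6]
gripper_width: 22.7
finger_force: 49.0
clock: 5.87
tool_pos: [548.9, 196.0, 250.5]
tcp_rot: [-2.218, -2.222, 0.003]
ft_force: [0.0, -0.3, -1.0]
gripper_width: 22.6
finger_force: 49.0
clock: 6.12
tool_pos: [549.4, 193.5, 252.0]
tcp_rot: [-2.223, -2.22, 0.001]
ft_force: [-0.4, -0.1, -1.7]
gripper_width: 22.6
finger_force: 49.0
```

View pics/last.png

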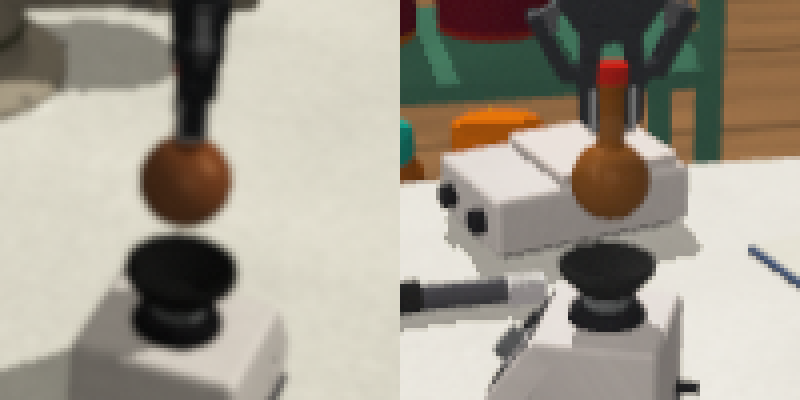

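The flask hangs upright above the cup. The bulb centre is at about (356.5,195) in scene and (292.5,160.5) in side, and the cup rim is now unobstructed in both views.

Run:
```python
from h import *
s,d=r.camera_params("scene"),r.camera_params("side")
def sub(im,m): 
    return cv2.minEnclosingCircle(max(cv2.findContours(m.astype(np.uint8)*255,0,1)[0],key=cv2.contourArea)) if m.any() else None
cs=[]
for n,(x0,y0,x1,y1) in(("scene",(340,180,372,208)),("side",(278,150,308,172))):
    im=r.capture(n);h=cv2.cvtColor(im,cv2.COLOR_RGB2HSV)[y0:y1,x0:x1]
    m=(h[...,0]<22)&(h[...,1]>110)&(h[...,2]>35);ct,rad=sub(im,m);print(n,ct[0]+x0,ct[1]+y0,rad);cs.append((ct[0]+x0,ct[1]+y0))
    g=cv2.cvtColor(im,cv2.COLOR_RGB2GRAY)
    X0,X1,Y0,Y1=(335,380,206,222) if n=="scene" else (272,312,172,186)
    for y in range(Y0,Y1):
        c=[x for x in range(X0,X1) if g[y,x]<95]
        if c:print(y,c[0],c[-1],end="; ")
    print()
print(tri([ray(s,*cs[0]),ray(d,*cs[1])]),proj(s,(549.5,194.5,234)),proj(d,(549.5,194.5,234)))
```

```text
scene 356.0857734680176 194.6255226135254 10.556439399719238
209 349 358; 210 347 361; 211 345 363; 212 344 365; 213 343 366; 214 342 367; 215 342 367; 216 342 368; 217 342 368; 218 342 368; 219 342 368; 220 343 368; 221 343 367; 
side 292.08163261413574 159.19897937774658 9.70152759552002
175 286 290; 176 284 298; 177 283 300; 178 281 302; 179 280 302; 180 280 303; 181 280 303; 182 280 302; 183 280 302; 184 281 301; 185 282 300; 
(array([549.9099463 , 192.58873627, 236.40270245]), [np.float64(0.4343303921912762), np.float64(0.4343303921912234)]) [356.7953306  195.16375347] [291.92317507 159.79695552]
```

The bulb is within about 2 mm of the cup axis and about 63 mm above the seat. I'll descend most of the way, then creep in with force feedback.

```bash
python3 -m inch '[0.1,0,0.001,-0.01,0, 0.1,0,0,-0.015,0, 0.1,0,0,-0.015,0, 0.1,0,0,-0.01,0, 0.1,0,0,-0.005,0, 0.1,0,0,0,0, 0.1,0,0,0,0]'
python3 -m inch '[0.1,0,0,-0.002,0, 0.1,0,0,-0.002,0, 0.1,0,0,-0.002,0, 0.1,0,0,0,0, 0.1,0,0,0,0]'
```

```text
clock: 6.9
tool_pos: [549.7, 195.5, 197.4]
tcp_rot: [2.221, 2.221, 0.001]
ft_force: [0.0, 0.7, -1.4]
gripper_width: 22.7
finger_force: 49.0
clock: 7.32
tool_pos: [549.4, 195.5, 191.4]
tcp_rot: [2.221, 2.221, 0.0]
ft_force: [-1.1, -0.3, 0.5]
gripper_width: 22.6
finger_force: 48.9
```

```bash
for i in 1 2; do python3 -m inch '[0.1,0,0,-0.002,0, 0.1,0,0,-0.001,0, 0.1,0,0,0,0, 0.1,0,0,0,0]' | egrep 'pos|ft'; done
```

```text
tool_pos: [549.5, 195.5, 188.4]
ft_force: [-1.9, 0.6, 3.4]
tool_pos: [549.4, 195.5, 185.2]
ft_force: [-2.8, 0.2, 6.3]
```

```bash
python3 -m inch '[0.1,-0.001,0,0,0, 0.1,0,0,0,0, 0.1,0,0,0,0]' | egrep 'pos|ft'; python3 -m inch '[0.1,-0.001,0,-0.001,0, 0.1,0,0,-0.001,0, 0.1,0,0,0,0, 0.1,0,0,0,0]' | egrep 'pos|ft'; python3 -c "
from h import *
print(r.sense()['wrist_torque'])"
```

```text
tool_pos: [548.4, 195.6, 185.2]
ft_force: [-2.7, 0.8, 4.5]
tool_pos: [547.7, 195.5, 183.3]
ft_force: [-2.1, 0.7, 6.1]
[0.00303299 0.36475231 0.00230727]
```

```bash
for i in 1 2; do python3 -m inch '[0.1,-0.001,0,0,0, 0.1,0,0,0,0, 0.1,0,0,0,0]' | egrep 'pos|ft'; python3 -c "
from h import *
print(r.sense()['wrist_torque'])";done
```

```text
tool_pos: [547.2, 195.5, 183.5]
ft_force: [0.3, 1.1, 5.6]
[0.08666203 0.04104434 0.01244827]
tool_pos: [546.6, 195.5, 183.6]
ft_force: [1.6, -0.1, 6.5]
[-0.02030024 -0.22174556  0.01298075]
```

Lateral force and torque vanish at x≈547.1, so that's the axis. I'll go back 0.5 mm and press in small steps until the stop shows as a stiff rise.

```bash
python3 -m inch '[0.1,0.0006,0,-0.001,0, 0.1,0,0,0,0, 0.1,0,0,0,0]' | egrep 'pos|ft';for i in 1 2; do python3 -m inch '[0.1,0,0,-0.001,0, 0.1,0,0,0,0, 0.1,0,0,0,0]' | egrep 'pos|ft'; done
```

```text
tool_pos: [547.1, 195.5, 182.6]
ft_force: [2.0, -0.1, 7.2]
tool_pos: [547.1, 195.5, 181.7]
ft_force: [1.0, 1.2, 6.7]
tool_pos: [547.1, 195.5, 180.8]
ft_force: [-0.2, 0.6, 6.9]
```

```bash
for i in 1 2 3; do python3 -m inch '[0.1,0,0,-0.001,0, 0.1,0,0,0,0, 0.1,0,0,0,0]' | egrep 'pos|ft|grip'; done; python3 -c "
from h import *
print(r.sense()['wrist_torque'])"
```

```text
tool_pos: [547.1, 195.5, 179.9]
ft_force: [1.3, 1.2, 7.8]
gripper_width: 22.6
tool_pos: [547.3, 195.6, 179.3]
ft_force: [0.9, -0.2, 9.1]
gripper_width: 22.7
tool_pos: [547.6, 195.6, 179.2]
ft_force: [-0.8, 0.6, 15.0]
gripper_width: 23.0
[0.07005904 0.13927982 0.02161158]
```

Force jumped from 9 to 15 N with no further sinking, so the cup is on its hard stop after about 10 mm. Now hold for over three seconds.

```bash
for i in 1 2 3 4 5 6; do python3 -m inch '[0.1,0,0,0,0, 0.1,0,0,0,0, 0.1,0,0,0,0, 0.1,0,0,0,0, 0.1,0,0,0,0, 0.1,0,0,0,0, 0.1,0,0,0,0, 0.1,0,0,0,0]' | egrep 'clock|pos|ft|finger|grip|rot'; done
python3 - <<'E'
from h import *
for n,(x0,y0,x1,y1) in(("scene",(335,205,380,245)),("side",(275,170,310,200))):
    g=cv2.cvtColor(r.capture(n),cv2.COLOR_RGB2GRAY)
    print(n,[(y,c[0],c[-1]) for y in range(y0,y1,2) if (c:=[x for x in range(x0,x1) if g[y,x]<85])])
s,d=r.camera_params("scene"),r.camera_params("side")
for z in(163,153):print(proj(d,(547,234.5,z)),proj(d,(507,195,z)),proj(s,(547,155,z)))
E
```

```text
clock: 11.23
tool_pos: [547.6, 195.6, 179.1]
tcp_rot: [2.219, 2.219, 0.007]
ft_force: [-0.8, 0.1, 14.6]
gripper_width: 22.9
finger_force: 48.3
clock: 11.9
tool_pos: [547.6, 195.6, 179.2]
tcp_rot: [2.219, 2.219, 0.007]
ft_force: [0.6, 0.1, 15.2]
gripper_width: 22.5
finger_force: 48.3
clock: 12.57
tool_pos: [547.6, 195.6, 179.1]
tcp_rot: [2.219, 2.219, 0.007]
ft_force: [-1.1, 0.8, 14.5]
gripper_width: 22.9
finger_force: 48.3
clock: 13.23
tool_pos: [547.6, 195.6, 179.2]
tcp_rot: [2.219, 2.219, 0.007]
ft_force: [-0.2, 0.6, 14.6]
gripper_width: 23.0
finger_force: 48.3
clock: 13.9
tool_pos: [547.6, 195.6, 179.2]
tcp_rot: [2.219, 2.219, 0.007]
ft_force: [-0.9, -0.4, 14.7]
gripper_width: 22.6
finger_force: 48.3
clock: 14.57
tool_pos: [547.6, 195.6, 179.2]
tcp_rot: [2.219, 2.219, 0.007]
ft_force: [-1.1, 0.4, 14.0]
gripper_width: 22.2
finger_force: 48.3
scene [(205, 353, 359), (207, 351, 359), (209, 348, 361), (211, 346, 363), (213, 345, 364), (215, 343, 365), (217, 342, 366), (219, 341, 367), (221, 342, 368), (223, 342, 367), (225, 343, 366), (227, 343, 364), (229, 343, 364), (231, 343, 364), (233, 344, 363), (235, 347, 361)]
side [(170, 289, 294), (172, 289, 295), (174, 291, 297), (176, 283, 299), (178, 283, 300), (180, 282, 301), (182, 280, 302), (184, 280, 302), (186, 281, 302), (188, 283, 300), (190, 283, 299), (192, 275, 300), (194, 282, 300), (196, 284, 299)]
[289.07405291 175.02703043] [279.07776117 180.75897091] [340.87403935 215.26984216]
[289.0769179  177.73062668] [279.1147132  183.52155533] [340.68665171 218.1481117 ]
```

The widest row of the rim moved about 3 px down in both views, which is 10 mm of travel, and the force held steady at about 15 N for 4 s.

```bash
python3 -c "
from rig import r
print(r.job_done())"
```

```text
the job is handed in; nothing more can be done
None
```

The red-stoppered flask is seated in the mixer cup and pressed to its stop: the reported wrist force stayed at about 14–15 N for over 4 s, still gripped, and the job was handed in at about 14.7 s on the robot's clock.

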